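# Set the purge nozzle over the beaker and open its valve

### The job

Get the drying gas going for the beaker: with a fingertip, push the swing arm of the purge stand round until its nozzle is over the middle of the beaker, and only then push the lever of the stand's valve fully open, in line with its pipe. Push gently, do not grip the arm or the lever, and leave the beaker, the dish and the small bottle standing where they are.

Things in the scene. Friction and masses are not known exactly. Their poses are not given: they have to be found in the camera images.
- purge_stand: Fixed stand. Origin at worktop height on the axis of its upright post (22 mm thick, round foot of 110 mm; hub top at z 0.185). Its -x axis points roughly to the robot, its -y axis to the robot's right (within 0.25 rad). A 16 mm pipe, centre 35 mm up, runs from the post foot along -y through a valve at (-30, -250) mm to a coupling at y = -375 mm. Post carries the swing arm, valve the lever.
- swing_arm (a joint): Angle of the swing arm about the vertical post, rad: 0 = arm points along the stand's -x axis (towards the robot); grows clockwise seen from above (arm goes to the robot's left). Stops at -1.0 and 1.4. Stays where it is left (friction about 0.3 N m, no spring: 2 to 3 N at mid-length).
- post_axis (a point): Point on the axis of the swing arm, at the height of the arm's centreline, 165 mm above the worktop.
- nozzle (a point): Mouth of the nozzle, pointing down from the outer end of the swing arm: 180 mm from the post axis, 123 mm above the worktop. The arm is a level straight tube 16 mm thick, centreline 165 mm up, from the hub (32 mm thick) to the bend above the nozzle; push it sideways anywhere. Nozzle 20 mm thick.
- valve_lever (a joint): Angle of the valve's lever about its vertical stem, rad: 0 = closed, crosswise to the pipe, pointing along the stand's -x (towards the robot); grows counter-clockwise seen from above to 1.571 = fully open at its stop, in line with the pipe, pointing along the stand's -y (away from the post). Stays where left (friction about 0.2 N m, no spring). Starts 0 to 0.3 rad.
- valve_axis (a point): Point on the axis of the valve's lever, 68 mm above the worktop, at mid-thickness of the lever.
- lever_tip (a point): Free end of the valve's lever, 95 mm from its axis, 68 mm above the worktop. The lever is a level bar; its outer 60 mm is a black sleeve 18 mm wide and 12 mm high (z = 0.062 to 0.074); clear below, apart from the pipe (top at z = 0.043).
- beaker: Empty clear beaker, 69 mm across, 84 mm high, loose. Origin at the centre of its underside. It stands below the nozzle's circle at any one of three places round the post.
- petri_dish: Low round dish, 64 mm across, 13 mm high, loose, at another of the three places; leave it alone. Origin at the centre of its underside.
- small_bottle: Capped bottle, 38 mm across, 70 mm high, loose, at the third place; leave it alone. Origin at the centre of its underside.
Mind the look-alikes: they are no part of the job. What is shaped like the beaker but green is not meant.

How it is judged:
By the outcome, as a careful person would: the job done as asked, in the order asked, and still so for the second after the job is handed in, with the robot touching nothing.
It also fails if it takes over 58 s, if anything falls off the work surface, if the arm or the gripper's body presses on something with over 40 N, if the wrist force passes 120 N, or if a joint passes its speed limit or range.

### The arm

A 6-joint arm with a two-finger parallel gripper is mounted at the origin on a cart in front of the work surface, level with it; the furniture and walls round the work are solid. World frame = base frame: x ahead of the robot, y to its left, z up, the work surface at z = 0. Lengths are in m, angles in rad, forces in N, time in s.
With the tool pointing down it reaches from about 0.375 to 0.975 m from the base axis. Payload 3.8 kg.
Tool frame: the origin (TCP) lies on the centre line of the jaws, within the pads' length; the fingertips stand 19 mm ahead of it and the grasp point (between the pads) is the TCP; z points along the fingers, y is the line along which they close (so a half turn about z gives the same grasp; the last joint's range is limited). The gripper opens to 85 mm and grips with 20 to 120 N. Pads are 22 mm wide; open, the fingers measure 114 mm over their backs; the gripper's body (76 mm by 85 mm) begins 54 mm behind the grasp point. The pads swing forward as they close: fully open they stand 13 mm farther back than shut.
Start: joints at [-1.231, 0.264, 1.604, -0, 1.274, -0.037], TCP at [0.248, -0.628, 0.25] pointing down, gripper open.
Joint ranges: [-2.63, 2.63], [-0.94, 2.18], [0.31, 2.57], [-1.31, 4.45], [0, 2.66], [-2.55, 2.55]. Speed limits (rad/s): [2.57, 2.57, 3.14, 3.14, 3.14, 3.14].

### API

Orientations are given as a 3x3 rotation matrix whose columns are the frame's x, y, z axes.
In Python, from station import manip gives the robot as it stands. The module is installed in compiled form; this text tells all that it offers.
- The arm moves only by the tool step_arm, never from a script. Its argument "rows" is a list that holds one entry, the list of rows, each a list of 6 numbers: the shift along the tool's x, y, z in m, then the turn, a rotation vector about the tool's x, y, z in degrees. In form: [[[x, y, z, rx, ry, rz], ...]]. A call has exactly 10 rows; each row is the pose to reach, as a shift and turn from the pose commanded when the call began, along the tool's axes at that moment; what a row does not reach only later rows make up. A row lasts 1/8 s, in which the tool goes at most 62.5 mm and 10.7 degrees, less where a joint would pass 70% of its speed; a pose out of reach is approached as far as the arm can. A call with a gripper value outside its range is refused whole. "claw" is the finger opening in m, from 0 to 0.0854, set as the call begins (left out, the last holds). The fingers move at their own pace and stop on an object; the grip force is fixed at half the most. Time passes only in rows, so rows that repeat a pose let the fingers close, or fill a call up. It gives the time, the measured TCP pose, the force, the opening and the grip force at its end, in the units of the state.
- manip.state(): the state, without advancing time (a new reading comes with each control period).
- manip.grab_frame(name): name is "side" or "top"; returns the picture (420x560x3 uint8, red, green, blue); there is no depth.
- manip.calibration(name): a dict with "fx", "fy", "cx", "cy" (pixels), "R" (3x3) and "t" (3): a world point X has camera coordinates R X + t. Camera axes: x right, y down, z forward; pixel columns grow to the right and rows downward; lengths in m; the calibration is good to about 2 mm. A picture is of the moment at which its call begins. calibration takes no time and is no camera call.
- manip.close_job(): hands the job in; it is judged then, once.
Trained networks look in the newest picture that a camera, given by its name, has taken for a name from the list of things; names that differ only in an ending like _2 or _b are one class to them, and where a whole thing is asked for, a point or a joint stands for the part that bears it (a point fixed in the world has none). Each returns a list of dicts, best first, with "conf" (0 to 1); they miss things now and then, are a little off and sometimes report something else, mostly with a low value. They report only what shows in the picture. A call takes as long as a camera call. They do not tell look-alikes from the thing itself.
- manip.look_for(camera, label): "extent" ([left, top, width, height] in pixels, round what is visible of it).
- manip.cut_out(camera, label): "mask" (420x560 bool, what is visible of it) and "extent" ([left, top, width, height] in pixels, round what is visible of it).
The state is a dict: "time_s": time; "qpos": joint angles; "qvel": joint speeds; "joint_efforts": joint torques, N m; "ee_pos": TCP position; "tcp_rot": TCP orientation; "contact_force": force on the tool from outside, world axes, zero at the start; "ft_torque": the same for the moment, N m; "gripper_width": opening from 0.0 (shut) to 1.0 (fully open); "gripper_force": force on a finger pad.
Only numpy, scipy, OpenCV 4.12 (cv2) and the standard library are available. Lean on these libraries where they do the work, as an engineer would, in place of code of your own. Each camera call takes 0.05 s, during which the arm holds its last target. There are 200 camera calls.

## Working session

There is one attempt and no reset: what is moved stays moved. The work goes in short steps, Python scripts to look and compute and a tool call to move; the robot and the scene stay as the last step left them, time stands still between calls to the robot, and variables do not carry over. Pictures are saved under pics/ and viewed, at most 10 in all, crops included, and the job is handed in when it is done.

Besides the shell and the picture viewer there is one more tool, called as name(argument=value, ...) on one line, values as JSON. step_arm: Moves the arm, as the interface text tells. Its arguments: {"type":"object","properties":{"rows":{"type":"array"},"claw":{"type":"number"}},"required":["rows"]}

```bash
mkdir -p pics
cat > h.py <<'E'
import numpy as np, cv2
from station import manip as m
def cal(c):
    k=m.calibration(c); K=np.array([[k['fx'],0,k['cx']],[0,k['fy'],k['cy']],[0,0,1]]); return K,np.array(k['R']),np.array(k['t'])
def ray(c,u,v):
    K,R,t=cal(c); o=-R.T@t; d=R.T@np.linalg.inv(K)@[u,v,1]; return o,d
def onz(c,u,v,z):
    o,d=ray(c,u,v); return o+d*(z-o[2])/d[2]
def proj(c,X):
    K,R,t=cal(c); p=K@(R@np.array(X)+t); return p[:2]/p[2]
def tri(c1,p1,c2,p2):
    A=[];b=[]
    for c,p in((c1,p1),(c2,p2)):
        o,d=ray(c,*p); d=d/np.linalg.norm(d); P=np.eye(3)-np.outer(d,d); A.append(P); b.append(P@o)
    return np.linalg.lstsq(np.vstack(A),np.hstack(b),rcond=None)[0]
E
python3 - <<'E'
from h import *
np.set_printoptions(precision=3,suppress=True)
for c in('side','top'):
    f=m.grab_frame(c); cv2.imwrite(f'pics/{c}0.png',f[:,:,::-1])
    K,R,t=cal(c); print(c,K[0,0],-R.T@t,R[2])
    for l in('purge_stand','swing_arm','nozzle','valve_lever','beaker','petri_dish','small_bottle'):
        for r in m.cut_out(c,l)[:3]:
            e=r['extent']; ys,xs=np.nonzero(r['mask']); print(l,round(r['conf'],2),np.round(e),xs.mean().round(1),ys.mean().round(1))
print(m.state()['time_s'],m.state()['tcp_rot'])
E
```

```text
side 379.77414690909296 [ 0.456 -0.715  0.479] [ 0.052  0.907 -0.418]
purge_stand 0.71 [240. 180. 138. 184.] 323.8 272.4
swing_arm 0.87 [240. 181.  86.  21.] 284.4 188.1
nozzle 0.84 [239. 180.  83.  21.] 283.0 188.4
valve_lever 0.8 [293. 286.  57.  23.] 322.0 297.9
beaker 0.94 [189. 240.  39.  49.] 208.4 263.6
beaker 0.59 [244. 246.  34.  47.] 260.6 267.1
petri_dish 0.83 [253. 220.  24.  15.] 265.8 228.4
small_bottle 0.62 [234. 235.  19.  28.] 240.1 247.8
top 537.9136488161938 [0.416 0.077 1.366] [ 0.078 -0.014 -0.997]
purge_stand 0.83 [235. 159. 181.  95.] 305.8 185.5
swing_arm 0.58 [235. 166.  39.  90.] 252.0 206.1
nozzle 0.84 [236. 166.  38.  87.] 252.2 205.6
beaker 0.73 [300. 219.  29.  32.] 314.0 234.1
beaker 0.62 [289. 270.  28.  27.] 303.4 280.8
petri_dish 0.86 [198. 217.  29.  25.] 212.1 228.8
petri_dish 0.64 [232. 161. 181.  93.] 304.9 186.1
small_bottle 0.54 [263. 245.  13.  16.] 270.1 252.8
0.8 [[ 0.93   0.368  0.   ]
 [ 0.368 -0.93  -0.   ]
 [ 0.     0.    -1.   ]]
```

View pics/side0.png

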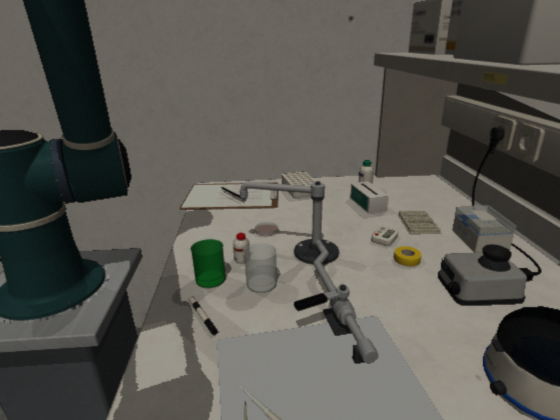

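View pics/top0.png

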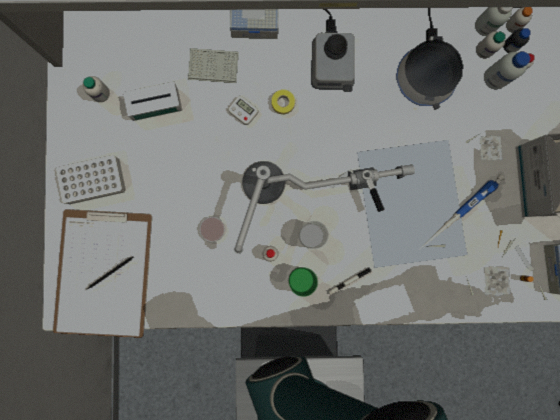

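The side view shows the clear beaker at (261,267), the green look-alike at (208,263), the arm's hub at (318,188), its nozzle end at (243,190), and the lever tip at (297,304). In the top view the clear beaker is at (313,234), green at (303,281), bottle (270,253), dish (211,229), hub (263,172), nozzle end (239,249), and the black lever runs from the stem at about (367,180) to its tip at (379,208).

Run:
```python
from h import *
np.set_printoptions(precision=4,suppress=True)
post=onz('top',263,171.5,.185); print('post',post, 'side proj',proj('side',post), tri('top',(263,171.5),'side',(318,184)))
noz=onz('top',238.5,249,.165); print('noz',noz,np.linalg.norm((noz-post)[:2]),proj('side',noz), tri('top',(238.5,249),'side',(243,189)))
tip=onz('top',379.5,209,.070); print('tip',tip,proj('side',tip), tri('top',(379.5,209),'side',(296,305)))
coup=onz('top',413,170,.035); print('coup',coup)
# beaker fit: project circles top/bottom to match the masks' extents
from scipy.optimize import least_squares
a=np.linspace(0,2*np.pi,60)
def ext(c,x,y,r,h):
    P=np.array([proj(c,(x+r*np.cos(t),y+r*np.sin(t),z)) for t in a for z in(0,h)])
    return np.r_[P.min(0),P.max(0)]
for n,r,h,es,et in(('beaker',.0345,.084,[244,246,34,47],[300,219,29,32]),('green',.0345,.084,[189,240,39,49],[289,270,28,27]),('bottle',.019,.07,[234,235,19,28],[263,245,13,16]),('dish',.032,.013,[253,220,24,15],[198,217,29,25])):
    O=lambda e:np.array([e[0],e[1],e[0]+e[2],e[1]+e[3]])
    for nm,w in(('both',(1,1)),('top',(0,1)),('side',(1,0))):
        s=least_squares(lambda p:np.r_[w[0]*(ext('side',*p,r,h)-O(es)),w[1]*(ext('top',*p,r,h)-O(et))],[.45,0],loss='soft_l1'); 
        d=s.x-post[:2]; print(n,nm,s.x,'R',np.hypot(*d),'az',np.arctan2(d[1],d[0]),s.fun.round(1))
d=(noz-post)[:2]; print('noz az',np.arctan2(d[1],d[0]))
# stand yaw from coupling: local (0,-.375)
d=(coup-post)[:2]; print('coup',np.hypot(*d),'yaw',np.arctan2(d[1],d[0])+np.pi/2)
for yaw in (np.arctan2(d[1],d[0])+np.pi/2,):
    Rz=np.array([[np.cos(yaw),-np.sin(yaw)],[np.sin(yaw),np.cos(yaw)]]); v=post[:2]+Rz@[-.03,-.25]; print('valve',v,proj('top',(*v,.068)),proj('side',(*v,.068)),'L',np.linalg.norm(tip[:2]-v))
s=m.state(); print(s['ee_pos'],s['contact_force'])
```

```text
post [0.5914 0.0812 0.185 ] side proj [318.0553 181.9534] [0.5918 0.0813 0.1801]
noz [0.4212 0.1381 0.165 ] 0.17949111594106892 [243.0488 184.9415] [0.4208 0.1386 0.1545]
tip [ 0.5132 -0.1994  0.07  ] [297.5254 304.7181] [ 0.5119 -0.1994  0.0697]
coup [ 0.6126 -0.294   0.035 ]Traceback (most recent call last):
  File "<stdin>", line 16, in <module>
    return func(*args, **kwargs)
    result = trf(vector_fun.fun, vector_fun.jac, x0, f0, J0, lb, ub, ftol, xtol,
                 gtol, max_nfev, x_scale, loss_function, tr_solver,
                 tr_options.copy(), verbose, callback=callback_wrapped)
    return trf_no_bounds(
        fun, jac, x0, f0, J0, ftol, xtol, gtol, max_nfev, x_scale,
        loss_function, tr_solver, tr_options, verbose, callback=callback)
    f_new = fun(x_new)
    self._update_fun()
    ~~~~~~~~~~~~~~~~^^
    self.f = self.fun_wrapped(xp_copy(self.x))
             ~~~~~~~~~~~~~~~~^^^^^^^^^^^^^^^^^
    return np.atleast_1d(self.fun(x))
                         ~~~~~~~~^^^
    return self.f(x, *self.args, **self.kwargs)
           ~~~~~~^^^^^^^^^^^^^^^^^^^^^^^^^^^^^^
  File "<stdin>", line 16, in <lambda>
  File "<stdin>", line 11, in ext
  File "h.py", line 10, in proj
    K,R,t=cal(c); p=K@(R@np.array(X)+t); return p[:2]/p[2]
          ~~~^^^
  File "h.py", line 4, in cal
    k=m.calibration(c); K=np.array([[k['fx'],0,k['cx']],[0,k['fy'],k['cy']],[0,0,1]]); return K,np.array(k['R']),np.array(k['t'])
ValueError: time passes only in moves, steps and waits
```

```bash
sed -i 's/^def cal/import functools\n@functools.cache\ndef cal/' h.py
python3 - <<'E'
from h import *
np.set_printoptions(precision=4,suppress=True)
post=onz('top',263,171.5,.185);noz=onz('top',238.5,249,.165);tip=onz('top',379.5,209,.070);coup=onz('top',413,170,.035)
from scipy.optimize import least_squares
a=np.linspace(0,2*np.pi,60)
def ext(c,x,y,r,h):
    P=np.array([proj(c,(x+r*np.cos(t),y+r*np.sin(t),z)) for t in a for z in(0,h)])
    return np.r_[P.min(0),P.max(0)]
for n,r,h,es,et in(('beaker',.0345,.084,[244,246,34,47],[300,219,29,32]),('green',.0345,.084,[189,240,39,49],[289,270,28,27]),('bottle',.019,.07,[234,235,19,28],[263,245,13,16]),('dish',.032,.013,[253,220,24,15],[198,217,29,25])):
    O=lambda e:np.array([e[0],e[1],e[0]+e[2],e[1]+e[3]])
    for nm,w in(('both',(1,1)),('top',(0,1)),('side',(1,0))):
        s=least_squares(lambda p:np.r_[w[0]*(ext('side',*p,r,h)-O(es)),w[1]*(ext('top',*p,r,h)-O(et))],[.45,0],loss='soft_l1'); 
        d=s.x-post[:2]; print(n,nm,s.x,'R',np.hypot(*d),'az',np.arctan2(d[1],d[0]),s.fun.round(1))
d=(noz-post)[:2]; print('noz az',np.arctan2(d[1],d[0]))
d=(coup-post)[:2]; yaw=np.arctan2(d[1],d[0])+np.pi/2; print('coup',np.hypot(*d),'yaw',yaw)
Rz=np.array([[np.cos(yaw),-np.sin(yaw)],[np.sin(yaw),np.cos(yaw)]]); v=post[:2]+Rz@[-.03,-.25]; e=tip[:2]-v
print('valve',v,proj('top',(*v,.08)),proj('side',(*v,.08)),'L',np.linalg.norm(e),'lever az',np.arctan2(e[1],e[0]),'pipe az',yaw-np.pi/2)
s=m.state(); print(s['time_s'],s['ee_pos'],s['contact_force'])
f=cv2.imread('pics/top0.png')[150:300,190:430]; cv2.imwrite('pics/crop.png',cv2.resize(f,None,fx=3.3,fy=3.3,interpolation=cv2.INTER_CUBIC))
E
```

```text
beaker both [ 0.4546 -0.0409] R 0.18339040701708567 az -2.412870254569089 [-0.6 -2.4  0.2  2.8 -1.3  0.5  0.7 -2.4]
beaker top [ 0.4526 -0.0415] R 0.18529091392729935 az -2.4175904539341793 [-0.  -0.  -0.   0.  -1.1  1.3  1.  -1.6]
beaker side [ 0.4552 -0.0349] R 0.17901664935271103 az -2.4356600373049986 [-0.2 -3.8  0.2  1.  -0.   0.  -0.  -0. ]
green both [ 0.3407 -0.0098] R 0.2667364205140879 az -2.7935839866759586 [ 0.1 -0.6 -2.4  1.  -1.8 -3.4  0.7 -0. ]
green top [ 0.3372 -0.0109] R 0.27040818409300876 az -2.7940410321823244 [-0.  -0.  -0.   0.  -1.4 -2.   1.2  1.5]
green side [ 0.3428 -0.0089] R 0.2644127670341907 az -2.7936283273985225 [ 1.2 -0.8 -1.4  0.8 -0.  -0.   0.  -0. ]
bottle both [0.4132 0.0687] R 0.1786359015178064 az -3.0716984944351244 [-0.6 -4.7 -1.6  1.2 -1.4 -0.9  1.4 -1. ]
bottle top [0.4109 0.0687] R 0.18091943965364898 az -3.0723599958970556 [-0.  -0.  -0.   0.  -1.4  0.1  1.4 -0.1]
bottle side [0.4158 0.0665] R 0.1762606789879838 az -3.0581976316873205 [ 0.5 -4.4 -0.5  1.7 -0.  -0.   0.  -0. ]
dish both [0.4711 0.2144] R 0.1794877333181319 az 2.3054220692007528 [ 0.6  1.5  0.1  1.4  0.3  0.  -2.8  0.6]
dish top [0.4718 0.2112] R 0.17666031955247946 az 2.3144585656536214 [ 0.   0.   0.   0.   1.5 -0.3 -1.6  0.3]
dish side [0.4704 0.223 ] R 0.1864374850600602 az 2.277355276194459 [ 0.3  0.2 -0.3 -0.1 -0.   0.  -0.   0. ]
noz az 2.818933440529515
coup 0.3757665925697275 yaw 0.05641793863600664
valve [ 0.5756 -0.1701] [367.4826 183.078 ] [330.9477 287.3658] L 0.06891484757854317 lever az -2.7025278588751385 pipe az -1.51437838815889
0.8 [ 0.2484 -0.6276  0.2503] [-0.0724  0.4409 -0.7054]
```

View pics/crop.png

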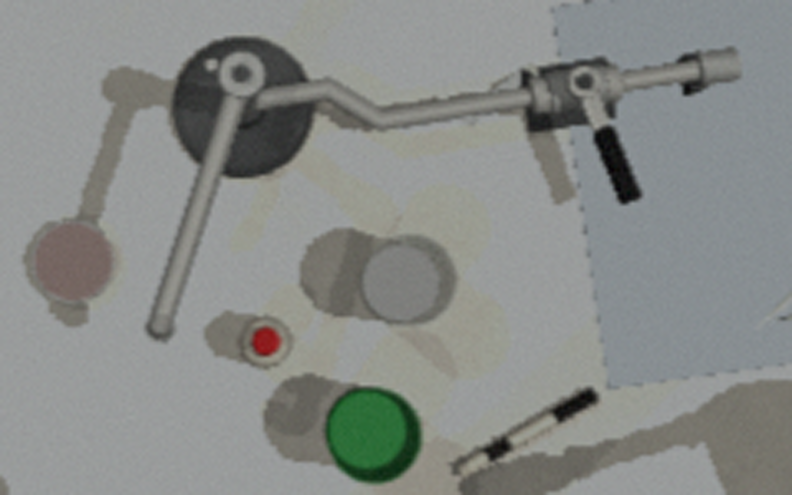

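The crop confirms it: hub (263,172), nozzle bend (238.5,249), beaker rim centre about (314,234.5), valve stem (367,175), lever tip (380,210.5). The pipe has a jog at x = -30 mm, which makes the stand yaw about 0.136. The lever is then at about 0.2 rad, the arm at about 0.46, and the beaker at about -0.58.

```bash
cat >> h.py <<'E'
def rows(P):
    "P: list of (x,y,z,az of tool x) -> rows relative to the present pose, tool pointing down"
    s=m.state(); R=np.array(s['tcp_rot']); p=np.array(s['ee_pos']); a0=np.arctan2(R[1,0],R[0,0]); out=[]
    Rn=np.array([[np.cos(a0),np.sin(a0),0],[np.sin(a0),-np.cos(a0),0],[0,0,-1]])
    for x,y,z,a in P:
        d=Rn.T@(np.array([x,y,z])-p); w=-np.degrees((a-a0+np.pi)%(2*np.pi)-np.pi); out.append([*(round(float(v),3) for v in d),0,0,round(float(w),1)])
    return out
POST=np.array([.5914,.0812])
def fing(az,off,r=.12,z=.16):
    "finger on the clockwise side of the arm at azimuth az, off = distance from its centreline; tool -x along the push"
    t=np.array([-np.sin(az),np.cos(az)]); p=POST+r*np.array([np.cos(az),np.sin(az)])-off*t
    return (*p,z,az-np.pi/2)
E
python3 - <<'E'
from h import *
print('rim',onz('top',313.9,234.5,.084),'bottom',onz('top',311.5,235.8,.003))
print('valve',onz('top',367,174.8,.085),'tip',onz('top',380.3,210.6,.072))
a=2.819; P=fing(a,.055,z=.25); print(P)
print(rows([(.5,-.25,.25,.8),(P[0],P[1],.25,P[3]),(P[0],P[1],.16,P[3])]))
E
```

```text
rim [ 0.45334277 -0.03770788  0.084     ] bottom [ 0.45249782 -0.03877798  0.003     ]
valve [ 0.59500875 -0.16853224  0.085     ] tip [ 0.50912421 -0.20077181  0.072     ]
(np.float64(0.49502645967033443), np.float64(0.17140610136973167), 0.25, 1.2482036732051034)
[[0.373, -0.259, 0.0, 0, 0, -24.2], [0.523, -0.652, 0.0, 0, 0, -49.9], [0.523, -0.652, 0.09, 0, 0, -49.9]]
```

step_arm(rows=[[[0.04,-0.028,0,0,0,-3],[0.08,-0.056,0,0,0,-6],[0.12,-0.084,0,0,0,-9],[0.16,-0.112,0,0,0,-12],[0.2,-0.14,0,0,0,-15],[0.24,-0.168,0,0,0,-18],[0.28,-0.196,0,0,0,-20],[0.32,-0.224,0,0,0,-22],[0.35,-0.245,0,0,0,-24],[0.373,-0.259,0,0,0,-24]]], claw=0)

```text
time_s: 2.05
ee_pos: [0.5007, -0.248, 0.2506]
tcp_rot: [[0.699, 0.715, 0.001], [0.715, -0.699, -0.0], [0.0, 0.0, -1.0]]
contact_force: [0.0, -0.4, 0.1]
gripper_width: 0.0
gripper_force: 0.0
```

Run:
```python
from h import *
P=fing(2.819,.055,z=.25)
print(rows([P,(P[0],P[1],.16,P[3])])); s=m.state(); print(s['time_s'],s['ee_pos'],s['gripper_width'],s['contact_force'])
```

```text
[[0.296, -0.297, 0.001, 0, 0, -25.8], [0.296, -0.297, 0.091, 0, 0, -25.8]]
2.05 [ 0.50071303 -0.24798487  0.25056088] 0.00022252529843834338 [ 0.00313354 -0.35339523  0.1020544 ]
```

step_arm(rows=[[[0.03,-0.03,0,0,0,-3],[0.06,-0.06,0,0,0,-6],[0.1,-0.1,0,0,0,-9],[0.14,-0.14,0,0,0,-12],[0.18,-0.18,0,0,0,-15],[0.22,-0.22,0,0,0,-18],[0.25,-0.25,0,0,0,-21],[0.28,-0.28,0,0,0,-24],[0.296,-0.297,0,0,0,-25.8],[0.296,-0.297,0,0,0,-25.8]]])

```text
time_s: 3.3
ee_pos: [0.4947, 0.1711, 0.2504]
tcp_rot: [[0.317, 0.949, 0.0], [0.949, -0.317, 0.0], [0.0, 0.0, -1.0]]
contact_force: [0.6, -0.5, 0.0]
gripper_width: 0.001
gripper_force: 0.0
```

step_arm(rows=[[[0,0,0.015,0,0,0],[0,0,0.03,0,0,0],[0,0,0.045,0,0,0],[0,0,0.06,0,0,0],[0,0,0.075,0,0,0],[0,0,0.085,0,0,0],[0,0,0.09,0,0,0],[0,0,0.09,0,0,0],[0,0,0.09,0,0,0],[0,0,0.09,0,0,0]]])

```text
time_s: 4.55
ee_pos: [0.4953, 0.1699, 0.161]
tcp_rot: [[0.319, 0.948, 0.001], [0.948, -0.319, 0.0], [0.001, 0.001, -1.0]]
contact_force: [0.3, 0.9, -0.2]
gripper_width: 0.002
gripper_force: 0.0
```

Run:
```python
from h import *
s=m.state(); print(s['time_s'],s['ee_pos'],s['contact_force'])
f=m.grab_frame('side'); cv2.imwrite('pics/s1.png',f[:,:,::-1])
A=[(2.819,.045),(2.819,.035),(2.819,.025),(2.819,.019)]+[(2.819+.07*i,.019) for i in range(1,7)]
for r in rows([fing(*a) for a in A]): print(r)
```

```text
4.55 [0.49533701 0.16988589 0.16096214] [ 0.3432374   0.89011818 -0.23219047]
[-0.009, -0.001, 0.001, 0, 0, -0.1]
[-0.019, -0.001, 0.001, 0, 0, -0.1]
[-0.029, -0.001, 0.001, 0, 0, -0.1]
[-0.035, -0.001, 0.001, 0, 0, -0.1]
[-0.043, -0.002, 0.001, 0, 0, -4.1]
[-0.052, -0.002, 0.001, 0, 0, -8.1]
[-0.06, -0.002, 0.001, 0, 0, -12.2]
[-0.069, -0.001, 0.001, 0, 0, -16.2]
[-0.077, 0.0, 0.001, 0, 0, -20.2]
[-0.085, 0.002, 0.001, 0, 0, -24.2]
```

View pics/s1.png

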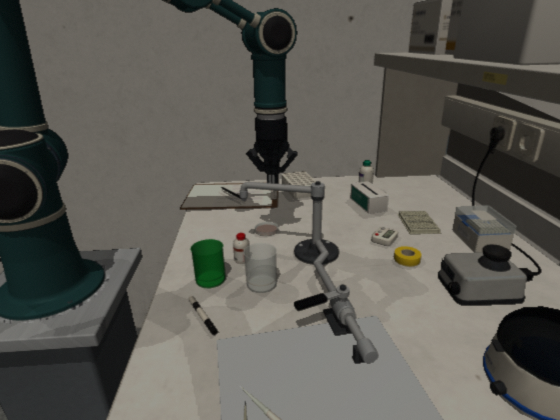

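The side view shows the closed fingers at (272,190), behind the arm tube and level with it, clear of everything else. Pushing now.

step_arm(rows=[[[-0.009,-0.001,0.001,0,0,0],[-0.019,-0.001,0.001,0,0,0],[-0.029,-0.001,0.001,0,0,0],[-0.035,-0.001,0.001,0,0,0],[-0.043,-0.002,0.001,0,0,-4],[-0.052,-0.002,0.001,0,0,-8],[-0.06,-0.002,0.001,0,0,-12],[-0.069,-0.001,0.001,0,0,-16],[-0.077,0,0.001,0,0,-20],[-0.085,0.002,0.001,0,0,-24]]])

```text
time_s: 5.85
ee_pos: [0.4698, 0.0887, 0.1594]
tcp_rot: [[-0.096, 0.995, 0.001], [0.995, 0.096, 0.001], [0.001, 0.001, -1.0]]
contact_force: [1.5, 3.9, -0.8]
gripper_width: -0.003
gripper_force: 1.5
```

Run:
```python
from h import *
s=m.state(); print(s['time_s'],s['ee_pos'],s['contact_force'])
r=m.grab_frame('top'); cv2.imwrite('pics/t1.png',r[150:300,190:430][:,:,::-1].repeat(3,0).repeat(3,1))
for r in rows([fing(3.239+.055*i,.019) for i in range(1,11)]): print(r)
```

```text
5.85 [0.46980025 0.08867221 0.15935766] [ 1.46257591  3.85954526 -0.80999668]
[-0.006, -0.0, -0.001, 0, 0, -3.1]
[-0.013, -0.001, -0.001, 0, 0, -6.3]
[-0.019, -0.001, -0.001, 0, 0, -9.4]
[-0.026, -0.001, -0.001, 0, 0, -12.6]
[-0.033, -0.0, -0.001, 0, 0, -15.7]
[-0.039, 0.001, -0.001, 0, 0, -18.9]
[-0.046, 0.002, -0.001, 0, 0, -22.0]
[-0.052, 0.004, -0.001, 0, 0, -25.2]
[-0.059, 0.006, -0.001, 0, 0, -28.3]
[-0.065, 0.008, -0.001, 0, 0, -31.5]
```

View pics/t1.png

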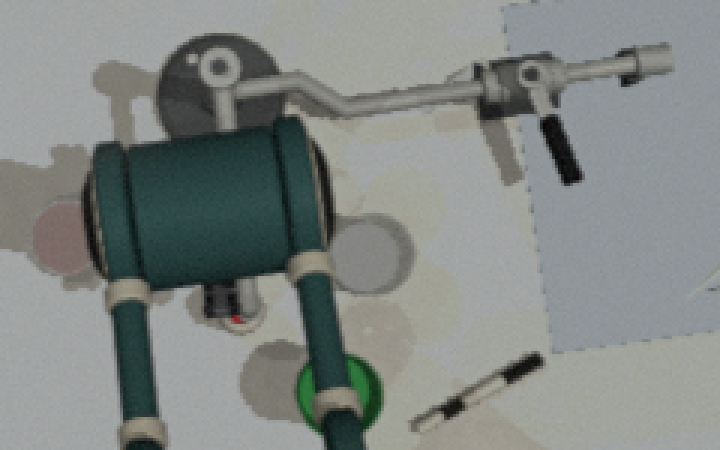

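The arm follows the finger: it now points at about (248,300) in this crop, over the bottle. Carrying on.

step_arm(rows=[[[-0.006,0,0,0,0,-3],[-0.013,-0.001,0,0,0,-6],[-0.019,-0.001,0,0,0,-9],[-0.026,-0.001,0,0,0,-12.5],[-0.033,0,0,0,0,-15.5],[-0.039,0.001,0,0,0,-19],[-0.046,0.002,0,0,0,-22],[-0.052,0.004,0,0,0,-25],[-0.059,0.006,0,0,0,-28],[-0.065,0.008,0,0,0,-31.5]]])

```text
time_s: 7.15
ee_pos: [0.4837, 0.0249, 0.1594]
tcp_rot: [[-0.601, 0.8, -0.0], [0.8, 0.601, 0.001], [0.001, 0.001, -1.0]]
contact_force: [0.6, 3.1, 0.8]
gripper_width: -0.003
gripper_force: 1.4
```

Run:
```python
from h import *
s=m.state(); print(s['time_s'],s['ee_pos'],s['contact_force'])
f=m.grab_frame('side');g=m.grab_frame('top')
for l in('nozzle','swing_arm'): print([ (round(r['conf'],2),np.round(r['extent'])) for r in m.look_for('side',l)[:2]],[ (round(r['conf'],2),np.round(r['extent'])) for r in m.look_for('top',l)[:2]])
z=lambda a:cv2.resize(a,None,fx=3.3,fy=3.3,interpolation=cv2.INTER_CUBIC)
im=np.hstack([z(f[170:310,215:335]),z(g[150:290,240:360])])[:,:,::-1]; cv2.imwrite('pics/b2.png',im)
for az in(3.75,3.789,3.857):
  u=np.array([np.cos(az),np.sin(az)]); n=POST+.18*u; print(az,proj('side',(*n,.123)),proj('top',(*n,.173)))
print(proj('side',(.453,-.039,.084)))
```

```text
7.15 [0.48367498 0.02491272 0.15937029] [0.59214346 3.09883798 0.76320796]
[(0.74, array([250., 181.,  74.,  50.]))] [(0.5, array([253., 168.,  65.,  67.]))]
[(0.74, array([247., 181.,  78.,  52.])), (0.68, array([252., 180., 126., 187.]))] [(0.55, array([257., 164.,  20.,  22.]))]
3.75 [253.95104769 230.87432382] [310.32510712 237.73454445]
3.789 [256.00294122 232.04737194] [312.84489334 235.83642249]
3.857 [259.89740521 234.0230799 ] [317.04943393 232.29896844]
[259.52295656 251.42132397]
```

View pics/b2.png

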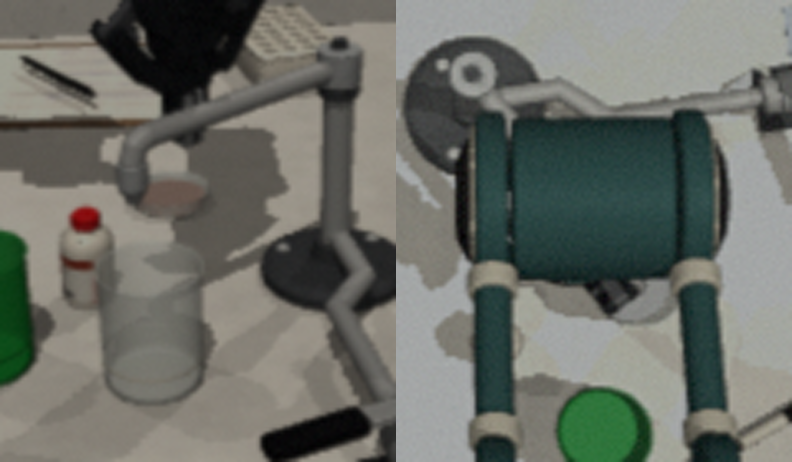

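The side crop shows the nozzle mouth at full-frame column 255 and the beaker rim centre at about 261, so roughly 0.08 rad is left. The bottle and dish are untouched. I'll push a little short of that, then back off and measure.

Run:
```python
from h import *
for r in rows([fing(a,o) for a,o in((3.81,.019),(3.83,.019),(3.85,.019),(3.865,.019),(3.865,.019),(3.865,.03),(3.865,.05),(3.865,.07))]): print(r)
```

```text
[-0.003, -0.0, -0.001, 0, 0, -1.5]
[-0.006, -0.0, -0.001, 0, 0, -2.6]
[-0.008, -0.001, -0.001, 0, 0, -3.8]
[-0.01, -0.001, -0.001, 0, 0, -4.6]
[-0.01, -0.001, -0.001, 0, 0, -4.6]
[0.001, -0.002, -0.001, 0, 0, -4.6]
[0.021, -0.003, -0.001, 0, 0, -4.6]
[0.041, -0.005, -0.001, 0, 0, -4.6]
```

step_arm(rows=[[[-0.003,0,0,0,0,-1.5],[-0.006,0,0,0,0,-2.6],[-0.008,-0.001,0,0,0,-3.8],[-0.01,-0.001,0,0,0,-4.6],[-0.01,-0.001,0,0,0,-4.6],[0.005,-0.002,0,0,0,-4.6],[0.03,-0.003,0,0,0,-4.6],[0.06,-0.005,0,0,0,-4.6],[0.09,-0.007,0,0,0,-4.6],[0.12,-0.01,0,0,0,-4.6]]])

```text
time_s: 8.7
ee_pos: [0.403, 0.1155, 0.1597]
tcp_rot: [[-0.663, 0.749, 0.001], [0.749, 0.663, 0.0], [-0.001, 0.001, -1.0]]
contact_force: [-0.2, -0.3, 0.5]
gripper_width: 0.002
gripper_force: 0.0
```

Run:
```python
from h import *
s=m.state(); print(s['time_s'],s['ee_pos'],s['contact_force'])
f=m.grab_frame('side');g=m.grab_frame('top')
z=lambda a:cv2.resize(a,None,fx=3.3,fy=3.3,interpolation=cv2.INTER_CUBIC)
im=np.hstack([z(f[170:310,215:335]),z(g[150:290,240:360])])[:,:,::-1]; cv2.imwrite('pics/b3.png',im)
```

```text
8.7 [0.40298816 0.11550321 0.15965052] [-0.23280531 -0.31593236  0.53177203]
```

View pics/b3.png

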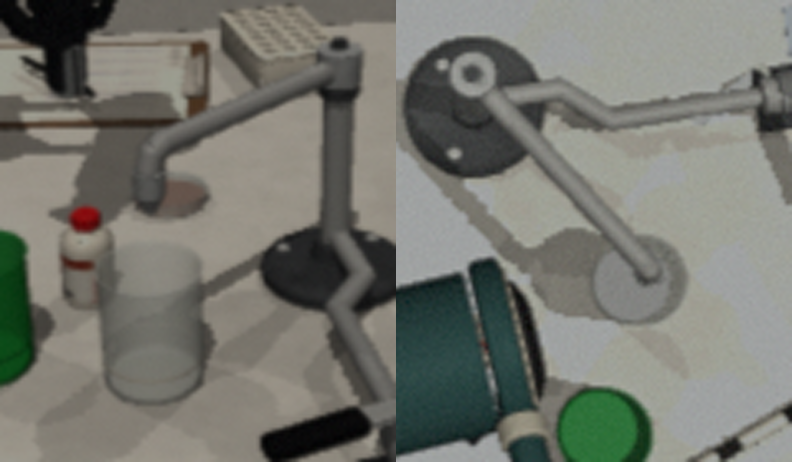

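The top crop shows the nozzle bend at full-frame (317,232), which puts the arm at about 3.857. The beaker centre is about 3 mm away, mostly radial, so the nozzle is over the middle. The bottle and beaker are undisturbed. Next is the lever.

```bash
cat >> h.py <<'E'
VALVE=np.array([.5953,-.1698])
def lev(az,off,r=.07,z=.074):
    t=np.array([-np.sin(az),np.cos(az)]); p=VALVE+r*np.array([np.cos(az),np.sin(az)])-off*t
    return (*p,z,az-np.pi/2)
E
python3 - <<'E'
from h import *
P=lev(-2.8,.055); s=m.state(); p=s['ee_pos']; print(P)
for r in rows([(p[0],p[1],.25,2.295),(P[0],P[1],.25,P[3]),P]): print(r)
E
```

```text
(np.float64(0.5109200878946193), np.float64(-0.14142694177413717), 0.074, -4.370796326794896)
[0.0, 0.0, -0.091, 0, 0, 0.2]
[-0.265, -0.09, -0.091, 0, 0, 22.1]
[-0.265, -0.09, 0.085, 0, 0, 22.1]
```

step_arm(rows=[[[0,0,-0.03,0,0,0],[0,0,-0.06,0,0,0],[0,0,-0.091,0,0,0],[-0.03,-0.01,-0.091,0,0,2],[-0.07,-0.024,-0.091,0,0,6],[-0.12,-0.041,-0.091,0,0,10],[-0.17,-0.058,-0.091,0,0,14],[-0.22,-0.075,-0.091,0,0,18],[-0.25,-0.085,-0.091,0,0,21],[-0.265,-0.09,-0.091,0,0,22]]])

```text
time_s: 10.05
ee_pos: [0.5124, -0.1456, 0.2504]
tcp_rot: [[-0.331, 0.944, 0.0], [0.944, 0.331, -0.001], [-0.001, 0.0, -1.0]]
contact_force: [0.3, 0.3, -0.5]
gripper_width: -0.002
gripper_force: 0.0
```

Run:
```python
from h import *
P=lev(-2.8,.055); s=m.state(); print(s['time_s'],s['ee_pos'],s['contact_force'])
f=m.grab_frame('side'); cv2.imwrite('pics/s4.png',f[:,:,::-1])
for r in rows([P]): print(r)
```

```text
10.05 [ 0.51241286 -0.14561399  0.25036036] [ 0.26394976  0.32558022 -0.51596529]
[0.005, -0.0, 0.176, 0, 0, -0.2]
```

View pics/s4.png

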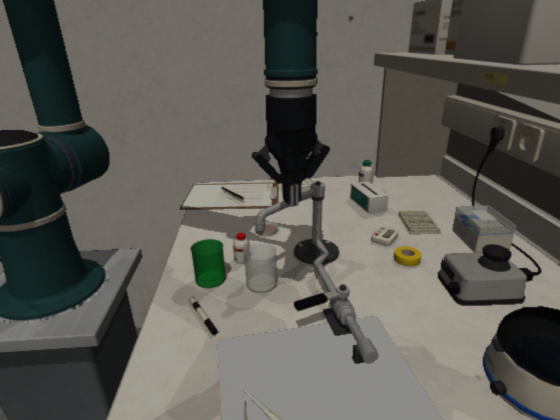

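The side view shows the gripper at (291,195), above the gap between the lever (311,301) and the beaker (261,267). The nozzle is over the beaker, and the way down is clear.

step_arm(rows=[[[0.005,0,0.03,0,0,0],[0.005,0,0.06,0,0,0],[0.005,0,0.09,0,0,0],[0.005,0,0.115,0,0,0],[0.005,0,0.135,0,0,0],[0.005,0,0.155,0,0,0],[0.005,0,0.168,0,0,0],[0.005,0,0.176,0,0,0],[0.005,0,0.176,0,0,0],[0.005,0,0.176,0,0,0]]])

```text
time_s: 11.35
ee_pos: [0.5108, -0.139, 0.075]
tcp_rot: [[-0.334, 0.943, 0.001], [0.943, 0.334, -0.0], [-0.001, 0.001, -1.0]]
contact_force: [-0.1, -0.3, -0.8]
gripper_width: -0.001
gripper_force: 0.0
```

Run:
```python
from h import *
s=m.state(); print(s['time_s'],s['ee_pos'],s['contact_force'])
for r in rows([lev(-2.8,o) for o in(.045,.035,.027,.02)]+[lev(-2.8+.08*i,.02) for i in range(1,7)]): print(r)
```

```text
11.35 [ 0.51077761 -0.13901155  0.07503239] [-0.10691563 -0.33223333 -0.76639291]
[-0.012, -0.001, 0.001, 0, 0, -0.1]
[-0.022, -0.001, 0.001, 0, 0, -0.1]
[-0.03, -0.001, 0.001, 0, 0, -0.1]
[-0.037, -0.001, 0.001, 0, 0, -0.1]
[-0.043, -0.002, 0.001, 0, 0, -4.7]
[-0.049, -0.003, 0.001, 0, 0, -9.2]
[-0.055, -0.003, 0.001, 0, 0, -13.8]
[-0.06, -0.003, 0.001, 0, 0, -18.4]
[-0.066, -0.003, 0.001, 0, 0, -23.0]
[-0.072, -0.002, 0.001, 0, 0, -27.6]
```

step_arm(rows=[[[-0.012,-0.001,0,0,0,0],[-0.022,-0.001,0,0,0,0],[-0.03,-0.001,0,0,0,0],[-0.037,-0.001,0,0,0,0],[-0.043,-0.002,0,0,0,-4.5],[-0.049,-0.003,0,0,0,-9],[-0.055,-0.003,0,0,0,-14],[-0.06,-0.003,0,0,0,-18.5],[-0.066,-0.003,0,0,0,-23],[-0.072,-0.002,0,0,0,-27.5]]])

```text
time_s: 12.6
ee_pos: [0.5314, -0.2071, 0.074]
tcp_rot: [[-0.733, 0.68, -0.002], [0.68, 0.733, 0.002], [0.003, -0.0, -1.0]]
contact_force: [-3.0, 2.2, 1.9]
gripper_width: 0.001
gripper_force: 1.6
```

Run:
```python
from h import *
s=m.state(); print(s['time_s'],s['ee_pos'],s['contact_force'],s['qpos'])
for r in rows([lev(-2.32+.08*i,.02) for i in range(1,11)]): print(r)
```

```text
12.6 [ 0.53137083 -0.20712634  0.07395186] [-3.0251509   2.22884151  1.87993043] [-4.15628410e-01  2.41975724e-01  1.98430461e+00  6.00155339e-04
  9.18134833e-01 -1.23839929e+00]
[-0.007, -0.001, -0.0, 0, 0, -4.5]
[-0.013, -0.001, -0.0, 0, 0, -9.1]
[-0.019, -0.002, -0.0, 0, 0, -13.7]
[-0.024, -0.002, -0.0, 0, 0, -18.3]
[-0.03, -0.001, -0.0, 0, 0, -22.9]
[-0.036, -0.0, -0.0, 0, 0, -27.5]
[-0.042, 0.001, -0.0, 0, 0, -32.0]
[-0.047, 0.003, -0.0, 0, 0, -36.6]
[-0.053, 0.005, -0.0, 0, 0, -41.2]
[-0.058, 0.008, -0.0, 0, 0, -45.8]
```

step_arm(rows=[[[-0.007,-0.001,0,0,0,-4.5],[-0.013,-0.001,0,0,0,-9],[-0.019,-0.002,0,0,0,-13.5],[-0.024,-0.002,0,0,0,-18],[-0.03,-0.001,0,0,0,-23],[-0.036,0,0,0,0,-27.5],[-0.042,0.001,0,0,0,-32],[-0.047,0.003,0,0,0,-36.5],[-0.053,0.005,0,0,0,-41],[-0.058,0.008,0,0,0,-46]]])

```text
time_s: 13.85
ee_pos: [0.5787, -0.242, 0.0736]
tcp_rot: [[-0.998, -0.055, -0.003], [-0.055, 0.998, -0.0], [0.003, -0.0, -1.0]]
contact_force: [-2.8, -3.0, 0.3]
gripper_width: 0.001
gripper_force: 1.8
```

Run:
```python
from h import *
s=m.state(); print(s['time_s'],s['ee_pos'],s['contact_force'],s['qpos'])
for r in rows([lev(-1.52+.03*i,.02) for i in range(1,9)]): print(r)
```

```text
13.85 [ 0.57873247 -0.24202944  0.07355654] [-2.80634446 -2.9735759   0.33577278] [-0.43492029  0.33767698  1.85858571 -0.00207951  0.94833049 -2.0595133 ]
[-0.002, 0.001, -0.0, 0, 0, -1.5]
[-0.004, 0.0, -0.0, 0, 0, -3.2]
[-0.007, -0.0, -0.0, 0, 0, -4.9]
[-0.009, -0.001, -0.0, 0, 0, -6.6]
[-0.011, -0.001, -0.0, 0, 0, -8.4]
[-0.013, -0.001, -0.0, 0, 0, -10.1]
[-0.015, -0.001, -0.0, 0, 0, -11.8]
[-0.017, -0.002, -0.0, 0, 0, -13.5]
```

step_arm(rows=[[[-0.001,0,0,0,0,-0.5],[-0.002,0,0,0,0,-1.5],[-0.003,0,0,0,0,-2.5],[-0.004,0,0,0,0,-3],[-0.005,0,0,0,0,-4],[-0.006,0,0,0,0,-5],[-0.007,0,0,0,0,-5],[-0.008,0,0,0,0,-5],[-0.008,0,0,0,0,-5],[-0.008,0,0,0,0,-5]]])

```text
time_s: 15.1
ee_pos: [0.5883, -0.2406, 0.0744]
tcp_rot: [[-0.99, -0.139, 0.0], [-0.139, 0.99, 0.0], [-0.0, 0.0, -1.0]]
contact_force: [-1.5, -2.8, -0.8]
gripper_width: 0.003
gripper_force: 1.1
```

step_arm(rows=[[[-0.001,0,0,0,0,0],[-0.001,0,0,0,0,0],[-0.002,0,0,0,0,0],[-0.002,0,0,0,0,0],[-0.003,0,0,0,0,0],[-0.003,0,0,0,0,0],[-0.004,0,0,0,0,0],[-0.004,0,0,0,0,0],[-0.004,0,0,0,0,0],[-0.004,0,0,0,0,0]]])

```text
time_s: 16.35
ee_pos: [0.5899, -0.2405, 0.0743]
tcp_rot: [[-0.99, -0.139, -0.005], [-0.139, 0.99, 0.0], [0.005, 0.001, -1.0]]
contact_force: [-9.6, -3.2, 5.6]
gripper_width: -0.001
gripper_force: 5.1
```

Run:
```python
from h import *
g=m.grab_frame('top');f=m.grab_frame('side'); z=lambda a:cv2.resize(a,None,fx=3,fy=3,interpolation=cv2.INTER_CUBIC)
cv2.imwrite('pics/b5.png',np.hstack([z(f[260:380,280:400]),z(g[130:250,300:440])])[:,:,::-1]); print(m.state()['contact_force'],m.state()['qpos'])
```

```text
[-9.01468625 -4.00900469  5.20309973] [-0.42528204  0.35351038  1.83514289 -0.00228804  0.95725564 -2.13456493]
```

View pics/b5.png

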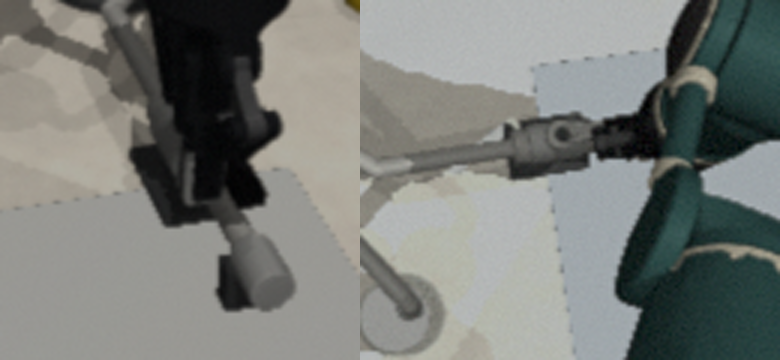

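The force rose to about 10 N with almost no motion, so the lever is at its stop. In the picture it lies over the pipe, and the nozzle is still over the beaker. I'll back off and rise.

step_arm(rows=[[[0.005,0,0,0,0,0],[0.02,0,0,0,0,0],[0.04,0,0,0,0,0],[0.06,0,0,0,0,0],[0.06,0,-0.03,0,0,0],[0.06,0,-0.07,0,0,0],[0.06,0,-0.11,0,0,0],[0.06,0.03,-0.15,0,0,0],[0.06,0.03,-0.17,0,0,0],[0.06,0.03,-0.17,0,0,0]]])

```text
time_s: 17.7
ee_pos: [0.5293, -0.2195, 0.2462]
tcp_rot: [[-0.99, -0.139, 0.004], [-0.139, 0.99, -0.002], [-0.004, -0.003, -1.0]]
contact_force: [0.6, -0.3, 0.2]
gripper_width: 0.001
gripper_force: 0.0
```

step_arm(rows=[[[0,-0.03,0,0,0,0],[0,-0.07,0,0,0,0],[0,-0.11,0,0,0,0],[0,-0.15,0,0,0,0],[0,-0.19,0,0,0,0],[0,-0.22,0,0,0,0],[0,-0.24,0,0,0,0],[0,-0.25,0,0,0,0],[0,-0.25,0,0,0,0],[0,-0.25,0,0,0,0]]])

```text
time_s: 18.95
ee_pos: [0.5634, -0.4654, 0.2443]
tcp_rot: [[-0.99, -0.14, -0.0], [-0.14, 0.99, 0.001], [0.0, 0.001, -1.0]]
contact_force: [-0.2, 1.1, -0.9]
gripper_width: 0.001
gripper_force: 0.0
```

Run:
```python
from h import *
g=m.grab_frame('top');f=m.grab_frame('side'); z=lambda a:cv2.resize(a,None,fx=2,fy=2,interpolation=cv2.INTER_CUBIC)
cv2.imwrite('pics/b6.png',np.hstack([z(f[170:370,220:390]),z(g[140:340,210:430])])[:,:,::-1]); s=m.state(); print(s['time_s'],s['ee_pos'],s['contact_force'])
```

```text
19.05 [ 0.56347791 -0.46539126  0.24465531] [1.00822425 0.54350405 0.66731701]
```

View pics/b6.png

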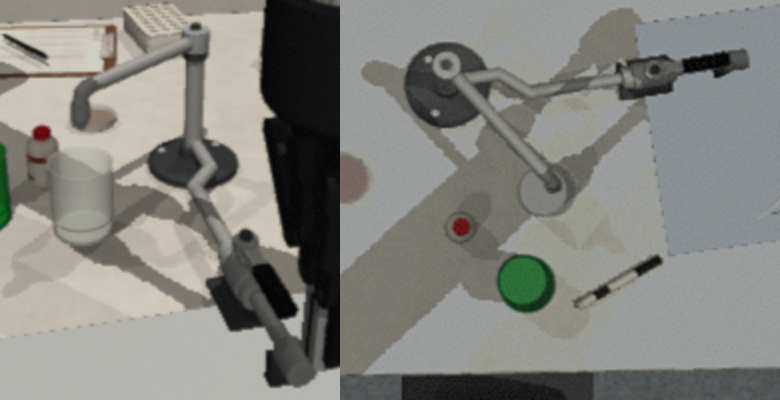

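The lever (705,65) now lies in line with the pipe. The nozzle is over the beaker's middle in both views (side columns 260.0 and 260.8), and everything else stands where it was, with the robot clear.

```bash
python3 -c "
from station import manip
print(manip.close_job())"
```

```text
the job is handed in; nothing more can be done
None
```

The job is handed in at about 19 s: the nozzle is over the middle of the beaker (about 2–3 mm off by the camera images), the valve lever was then pushed to its open stop in line with the pipe, and the beaker, dish and small bottle were left alone.

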